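Punch a loyalty card with the mallet and hang the mallet back

ROBOT

A 6-joint arm with a two-finger parallel gripper is mounted at the origin on a cart in front of the work surface, level with it; the furniture and walls round the work are solid. World frame = base frame: x ahead of the robot, y to its left, z up, the work surface at z = 0. Lengths are in mm, angles in degrees, forces in N, time in s.
With the tool pointing down it reaches from about 300 to 850 mm from the base axis. Payload 4.2 kg.
Tool frame: the origin (TCP) lies on the centre line of the jaws, within the pads' length; the fingertips stand env.nose_length ahead of it and the grasp point (between the pads) lies 2 mm behind it (env.nose_length is the distance from the TCP to the fingertips, in mm); z points along the fingers, y is the direction in which the jaws open and shut (so a half turn about z gives the same grasp; the last joint's range is limited). The gripper opens to 91 mm and grips with 3 to 60 N. Pads are 32 mm wide; open, the fingers measure 118 mm over their backs; the gripper's body (76 mm by 178 mm) begins 60 mm behind the grasp point.
Start: joints at [73.682, 18.312, 89.639, -0, 72.044, -1.146], TCP at [150.488, 554.973, 230.976] pointing down, gripper open.
Joint ranges: [-177.97, 177.97], [-48.28, 115.42], [12.27, 149.76], [-77.06, 257.06], [2.81, 150.46], [-146.56, 146.56]. Speed limits (degrees/s): [147.25, 147.25, 180, 180, 180, 180].

INTERFACE

Orientations are given as [roll, pitch, yaw] about the fixed x, y, z axes, in that order (R = Rz(yaw) Ry(pitch) Rx(roll)).
In Python, from workcell import env gives the robot as it stands. The module is installed in compiled form; this text tells all that it offers.
- The arm moves only by the tool jog_arm, never from a script. Its argument "deltas" is a list that holds one entry, the list of rows, each a list of 5 numbers: the shift along the tool's x, y, z in m, then the turn about the tool's z in degrees, then the finger opening in m, from 0 to 0.0912. A call has 1 to 20 rows; each row is the pose to reach, as a shift and turn from the pose commanded when the call began, along the tool's axes at that moment; what a row does not reach only later rows make up. A row lasts 1/12 s, in which the tool goes at most 41.7 mm and 7.16 degrees, less where a joint would pass 70% of its speed; a pose out of reach is approached as far as the arm can. A call with a gripper value outside its range is refused whole. The fingers move at their own pace and stop on an object; "grip_force" is the grip in N (left out, the last holds). Time passes only in rows, so rows that repeat a pose let the fingers close. It gives the time, the measured TCP pose, the force and the opening at its end, in the units of the state.
- env.state(): the state, without advancing time (a new reading comes with each control period).
- env.grab_frame(name): name is "scene" or "top"; returns the picture (480x640x3 uint8, red, green, blue); there is no depth.
- env.camera_params(name): a dict with "fx", "fy", "cx", "cy" (pixels), "k1" (the pictures are not rectified: a ray, as slopes to the right and down, at radius r is drawn at 1 + k1 r^2 times it, then the intrinsics apply), "xyz" and "orientation" of the camera in the world. Camera axes: x right, y down, z forward; pixel columns grow to the right and rows downward; lengths in mm; the calibration is good to about 2 mm. A picture is of the moment at which its call begins. camera_params takes no time and is no camera call.
- env.job_done(): hands the job in, once; it reports no verdict.
Trained networks look in the newest picture that a camera, given by its name, has taken for a name from the list of things; names that differ only in an ending like _2 or _b are one class to them, and where a whole thing is asked for, a point or a joint stands for the part that bears it (a point fixed in the world has none). Each returns a list of dicts, best first, with "conf" (0 to 1); they miss things now and then, are a little off and sometimes report something else, mostly with a low value. They report only what shows in the picture. A call takes as long as a camera call. They do not tell look-alikes from the thing itself.
- env.look_for(camera, label): "xyz" ([x, y, z] in mm, in world coordinates, good to about 4 mm: the middle of the surface that is visible of it).
The state is a dict: "time_s": time; "qpos": joint angles; "qvel": joint speeds; "effort": joint torques, N m; "ee_pos": TCP position; "ee_rot": TCP orientation; "force": force on the tool from outside, world axes, zero at the start; "torque": the same for the moment, N m; "gripper_width": finger opening in mm.
Only numpy, scipy, OpenCV 4.12 (cv2) and the standard library are available. Lean on these libraries where they do the work, as an engineer would, in place of code of your own. Each camera call takes 0.05 s, during which the arm holds its last target.

TASK

Lift the wooden mallet off its two-hook stand by the handle and strike the sprung pin of the card punch with its head, a brisk blow rather than a slow push, that drives the pin fully down so that it punches the card. Then hang the mallet level across both hooks again, head outside the same end hook as before and close to it so that its weight does not tip it off; set it down gently rather than letting it drop. Touch the pin with nothing but the mallet, and do not disturb the espresso cup, the steel pitcher and the glass shaker that stand nearby.

Things in the scene. Friction and masses are not known exactly. Their poses are not given: they have to be found in the camera images.
- mallet_grip (a point): Grip point of the wooden mallet, on the axis of its pale handle (22 mm wide in y, 26 mm high in z). +x points along the handle to the head, whose centre is 75 mm ahead; the handle ends 115 mm behind. z is up while it hangs. 0.16 to 0.26 kg, balances about 24 mm ahead of this point. At the start it hangs level on the stand's two hooks, this point 103 mm above the worktop.
- mallet_head (a point): Centre of the mallet's barrel-shaped wooden head, on the handle's axis; same axes as mallet_grip. The head is 68 mm long along z, so its flat striking faces (42 mm across) lie 34 mm below and above this point; 47 mm across at the waist.
- stand_seat (a point): Where mallet_grip lies when the mallet hangs properly: 103 mm above the worktop, over the fixed stand (dark wooden base 160 x 84 x 16 mm). +x runs along the line of the two hooks to the end where the head belongs. Hooks at x = +43 and -59 mm. Up to 5 mm further back (-x) or 10 mm further out (+x) is fine; beyond 17 mm out the mallet tips off head first.
- head_hook (a point): Middle of the inner floor of the hook beside the head; same axes as stand_seat, 13 mm below and 43 mm ahead of it. Both hooks are upturned U's of 8 mm steel rod, 28 mm wide inside (y), with lips that flare outward and end 30 mm above this point. The head hangs just beyond this hook, the handle lies in both.
- punch_pin_top (a point): Centre of the flat top of the punch's steel pin head, a button 24 mm across; 110 mm above the worktop when up, moving straight down. It stands over a C-shaped grey punch (dark steel base 130 x 90 x 14 mm, fixed) with a white card in its throat. Nothing else of the punch is higher than 74 mm.
- punch_pin (a joint): Travel of the punch pin in m: 0 up, 0.022 fully down on its stop. Sprung (about 2 N to start it, 7 N at the bottom), it comes back up by itself. A blow is brisk when it moves the pin faster than 0.05 m/s: a straight stroke of the mallet at 0.1 to 0.25 m/s, started a few cm above and carried through the whole travel, does it.
- espresso_cup_mid (a point): Bystander: dark green espresso cup with a handle, 63 x 88 x 49 mm; this point is half-way up.
- pitcher_mid (a point): Bystander: small steel milk pitcher, 67 x 60 x 76 mm; this point is half-way up.
- shaker_mid (a point): Bystander: glass cocoa shaker with a grey cap, 44 x 44 x 90 mm; this point is half-way up.
Not all that is in view belongs to the job. There is more than one size of the part that bears mallet_grip; the job needs the larger.

How it is judged:
By the outcome, as a careful person would: the job done as asked, in the order asked, and still so for the second after the job is handed in, with the robot touching nothing.
It also fails if it takes over 54 s, if anything falls off the work surface, if the arm or the gripper's body presses on something with over 40 N, if the wrist force passes 120 N, or if a joint passes its speed limit or range.

## Working session

There is one attempt and no reset: what is moved stays moved. The work goes in short steps, Python scripts to look and compute and a tool call to move; the robot and the scene stay as the last step left them, time stands still between calls to the robot, and variables do not carry over. Pictures are saved under pics/ and viewed, and the job is handed in when it is done.

Besides the shell and the picture viewer there is one more tool, called after "Call:" as name(argument=value, ...), one argument or row to a line, values as JSON. jog_arm: Moves the arm, as the interface text tells. Its arguments: {"type":"object","properties":{"deltas":{"type":"array"},"grip_force":{"type":"number"}},"required":["deltas"]}

```bash
mkdir -p pics
python3 - <<'E'
from workcell import env
import cv2
s=env.state();print(s['time_s'],s['ee_pos'],s['ee_rot'],s['gripper_width'],env.nose_length)
for n in("scene","top"):
    cv2.imwrite(f"pics/{n}0.png",env.grab_frame(n)[:,:,::-1]);print(n,env.camera_params(n))
    for l in "mallet_grip mallet_head stand_seat head_hook punch_pin_top punch_pin espresso_cup_mid pitcher_mid shaker_mid".split():
        try: print(l,[( [round(v) for v in d['xyz']],round(d['conf'],2)) for d in env.look_for(n,l)])
        except Exception as e: print(l,e)
print(env.state()['time_s'])
E
```

```text
0.0 [150.34371691 554.5007508  230.0865498 ] [-1.79895976e+02 -2.24839431e-03  1.64827416e+02] 91.38129721591439 17.0
scene {'fx': 561.2567544044409, 'fy': 561.2567544044409, 'cx': 320.5653091119801, 'cy': 250.31411136236449, 'k1': -0.13997669076567315, 'xyz': array([1355.51938572,  754.3797739 ,  973.72677601]), 'orientation': array([-125.97767497,    0.22254566,  136.80047341])}
mallet_grip [([459, 56, 18], 0.87), ([444, -198, 117], 0.74)]
mallet_head [([453, 55, 19], 0.69), ([444, -203, 114], 0.64), ([447, -169, 15], 0.5)]
stand_seat [([446, -172, 16], 0.57)]
head_hook [([448, -170, 17], 0.56)]
punch_pin_top [([439, 245, 106], 0.48)]
punch_pin [([441, 251, 108], 0.68)]
espresso_cup_mid [([627, 30, 36], 0.73)]
pitcher_mid []
shaker_mid [([674, 238, 53], 0.93), ([449, -170, 14], 0.72), ([438, 245, 109], 0.72)]
top {'fx': 513.7941016440651, 'fy': 513.7941016440651, 'cx': 326.92231559669733, 'cy': 232.35675183598192, 'k1': -0.13114263091199332, 'xyz': array([  69.07551539,  -71.32423636, 1141.31377213]), 'orientation': array([-153.66323169,   -0.49256942,  -91.93911171])}
mallet_grip [([434, -196, 116], 0.77), ([449, 45, 18], 0.77)]
mallet_head [([434, -192, 114], 0.7), ([445, 47, 21], 0.59)]
stand_seat [([425, -172, 14], 0.84), ([627, 33, 29], 0.43)]
head_hook [([423, -168, 13], 0.55)]
punch_pin_top []
punch_pin []
espresso_cup_mid [([630, 34, 33], 0.65)]
pitcher_mid [([534, -457, 35], 0.95)]
shaker_mid [([650, 221, 59], 0.67), ([425, -173, 15], 0.44), ([530, -456, 34], 0.19)]
1.0
```

View pics/scene0.png

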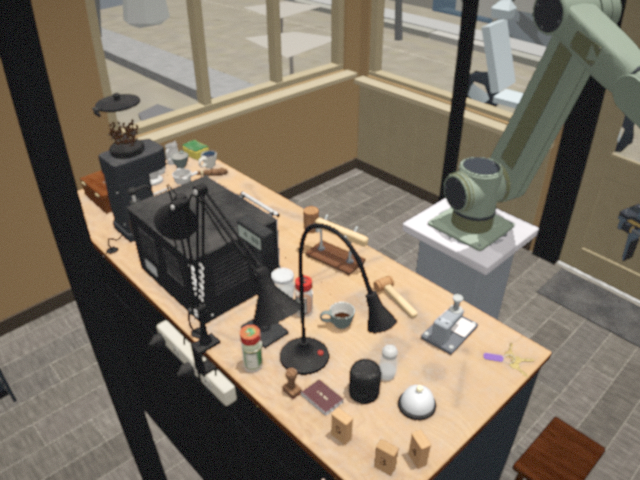

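View pics/top0.png

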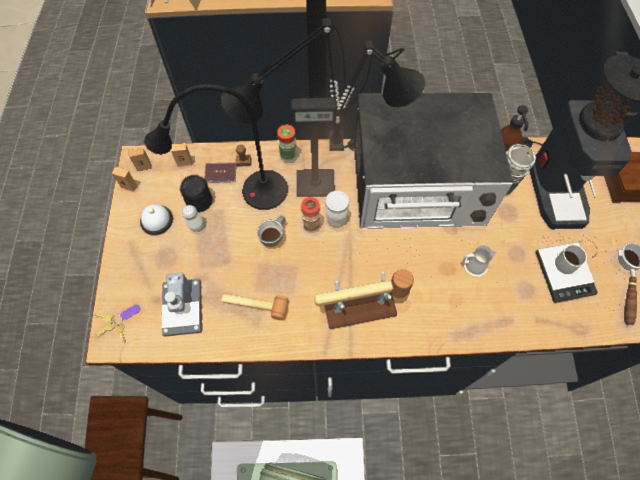

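Run:
```python
import cv2
a=cv2.imread('pics/scene0.png');b=cv2.imread('pics/top0.png')
def z(im,x,y,w,h,f,o): cv2.imwrite(o,cv2.resize(im[y:y+h,x:x+w],None,fx=f,fy=f,interpolation=cv2.INTER_CUBIC))
z(a,280,190,110,100,7,'pics/c1.png');z(b,300,255,125,80,6,'pics/c2.png')
z(a,400,280,100,80,7,'pics/c3.png');z(b,145,255,75,85,7,'pics/c4.png')
```

```text
(no output)
```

View pics/c1.png

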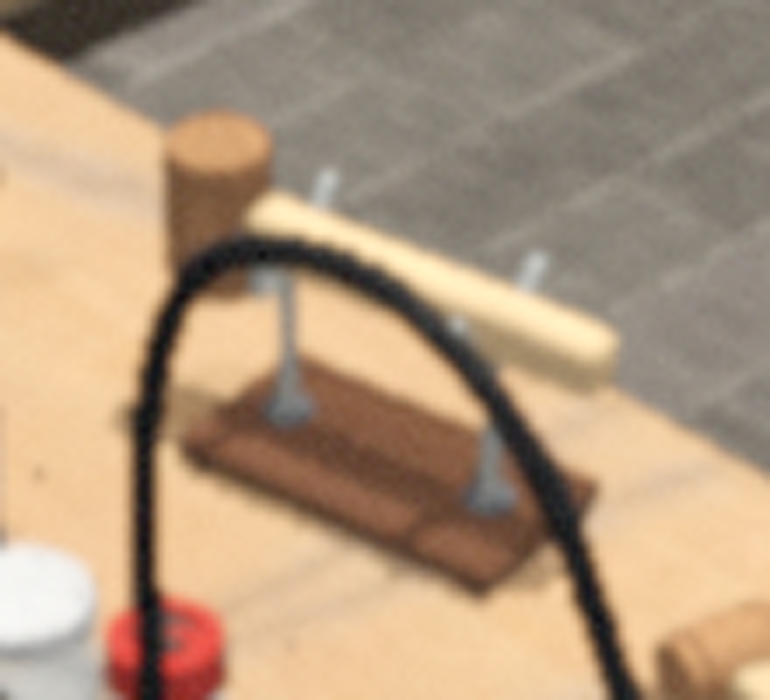

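View pics/c2.png

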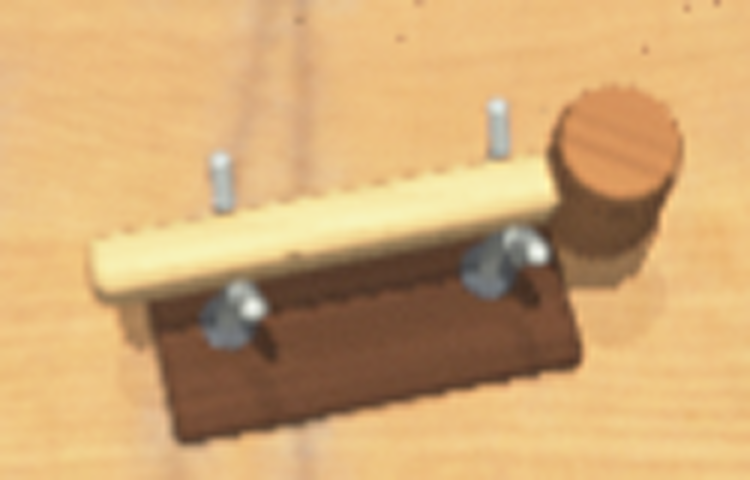

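View pics/c3.png

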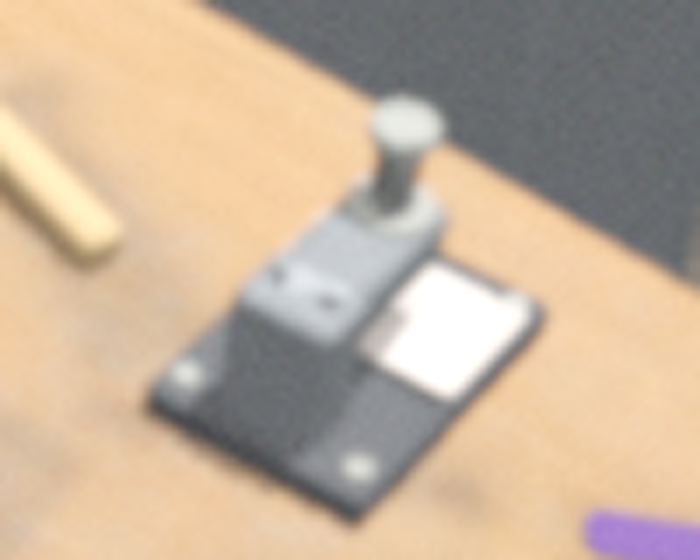

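View pics/c4.png

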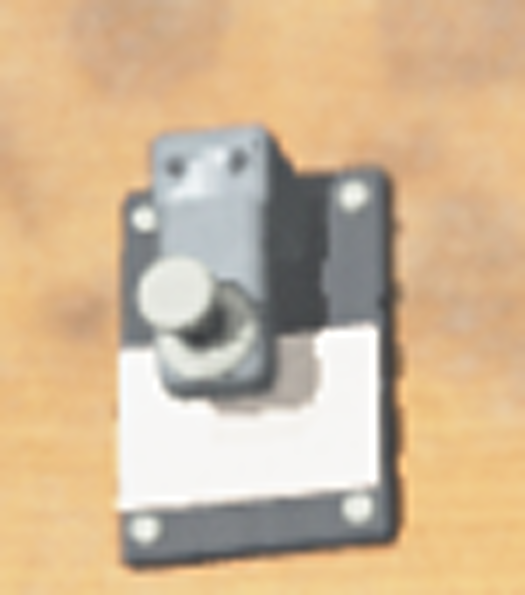

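```bash
cat > h.py <<'E'
import numpy as np
from scipy.spatial.transform import Rotation as R
import cv2
from workcell import env
P={n:env.camera_params(n) for n in("scene","top")}
def ray(n,u,v):
    p=P[n];K=np.array([[p['fx'],0,p['cx']],[0,p['fy'],p['cy']],[0,0,1]])
    q=cv2.undistortPoints(np.array([[[u,v]]],float),K,np.array([p['k1'],0,0,0.]),None,None)[0,0] if 0 else None
    a=np.array([(u-p['cx'])/p['fx'],(v-p['cy'])/p['fy']]);s=a.copy()
    for _ in range(30): s=a/(1+p['k1']*(s@s))
    d=R.from_euler('xyz',p['orientation'],degrees=True).as_matrix()@np.array([s[0],s[1],1]);return np.array(p['xyz']),d/np.linalg.norm(d)
def proj(n,X):
    p=P[n];c=R.from_euler('xyz',p['orientation'],degrees=True).as_matrix().T@(np.array(X)-p['xyz'])
    s=c[:2]/c[2];s=s*(1+p['k1']*(s@s));return np.array([s[0]*p['fx']+p['cx'],s[1]*p['fy']+p['cy']])
def tri(a,b):
    o1,d1=ray('scene',*a);o2,d2=ray('top',*b)
    A=np.stack([d1,-d2],1);t=np.linalg.lstsq(A,o2-o1,rcond=None)[0]
    x1=o1+t[0]*d1;x2=o2+t[1]*d2;return (x1+x2)/2,np.linalg.norm(x1-x2)
def onz(n,u,v,z):
    o,d=ray(n,u,v);return o+d*(z-o[2])/d[2]
def px(c,off,f): return tuple((np.array(c)+.5)/f-.5+np.array(off))
E
python3 - <<'E'
from h import *
S=lambda c:px(c,(280,190),7);T=lambda c:px(c,(300,255),6)
for n,a,b in [("headtop",S((219,143)),T((618,142))),("butttop",S((610,345)),T((97,268))),
 ("lipT_rob",S((540,258)),T((250,305))),("lipH_rob",S((330,175)),T((537,250))),("lipT_far",S((458,325)),T((221,157))),("lipH_far",S((268,270)),T((498,104))),
 ("pin",px((407,127),(400,280),7),px((176,293),(145,255),7)),("lamphead",(380,325),(155,150)),("lamptop",(318,228),(185,88))]:
    x,e=tri(a,b);print(n,x.round(1),round(e,1))
print("base corners top z16")
for c in [(180,440),(580,362),(155,305)]:print(onz('top',*T(c),16).round(1))
print([onz('scene',*S(c),16).round(1) for c in [(482,580),(187,440),(597,490)]])
E
```

```text
headtop [ 453.9 -251.7  134.6] 1.6
butttop [420.6 -67.2 112.5] 3.4
lipT_rob [ 403.5 -120.4  119.1] 2.3
lipH_rob [ 420.5 -222.   118.5] 2.0
lipT_far [ 458.7 -112.   117.7] 3.8
lipH_far [ 476.  -208.6  107.1] 15.5
pin [436.9 244.6 107.5] 2.1
lamphead [736.5 268.2 230.1] 16.0
lamptop [768.2 152.7 403.6] 48.9
base corners top z16
[385.8 -97.7  16. ]
[ 411.  -250.7   16. ]
[439.1 -90.1  16. ]
[array([470.4, -81.4,  16. ]), array([ 492.2, -230.7,   16. ]), array([394.5, -90.6,  16. ])]
```

Run:
```python
from h import *
from scipy.optimize import least_squares
S=lambda c:px(c,(280,190),7);T=lambda c:px(c,(300,255),6)
M=[((75,0,34),S((219,143)),T((618,142))),((-115,0,13),None,T((97,266))),((-115,0,0),S((597,368)),None)]
def w(p,m):
    c,s=np.cos(p[3]),np.sin(p[3]);return [p[0]+c*m[0]-s*m[1],p[1]+s*m[0]+c*m[1],p[2]+m[2]]
def f(p):
    r=[]
    for m,a,b in M:
        X=w(p,m)
        if a: r+=list(proj('scene',X)-a)
        if b: r+=list(proj('top',X)-b)
    return r
s=least_squares(f,[441,-177,103,np.radians(-80)]);print(s.x[:3].round(1),np.degrees(s.x[3]).round(2),np.round(s.fun,1))
L=[((43,0,17),0,0)]
print('pin z110',onz('scene',*px((407,127),(400,280),7),110),onz('top',*px((176,293),(145,255),7),110))
for n,o,(x0,y0,ww,hh,fz) in (('scene','pics/o1.png',(280,190,110,100,7)),('top','pics/o2.png',(300,255,125,80,6))):
    im=cv2.imread(f'pics/{n}0.png')[y0:y0+hh,x0:x0+ww];im=cv2.resize(im,None,fx=fz,fy=fz,interpolation=cv2.INTER_CUBIC)
    def d(q,r,col):
        A=[tuple(int(v) for v in (proj(n,w(s.x,k))+.5-np.array([x0,y0]))*fz) for k in(q,r)];cv2.line(im,*A,col,1)
    for y in(-11,11): d((-115,y,13),(52,y,13),(0,0,255))
    for z in(-34,34):
        for k in range(24):
            g=[(75+21*np.cos(t),21*np.sin(t),z) for t in (k*np.pi/12,(k+1)*np.pi/12)];d(*g,(255,0,0))
    for x in (43,-59): d((x,-20,17),(x,20,17),(0,255,0))
    cv2.imwrite(o,im)
```

```text
[ 441.5 -180.3  100.3] -80.25 [-0.9 -0.3  0.9  0.1 -0.8  0.   0.7  0.5]
pin z110 [438.93202418 246.90381325 110.        ] [436.52547731 242.94356632 110.        ]
```

View pics/o1.png

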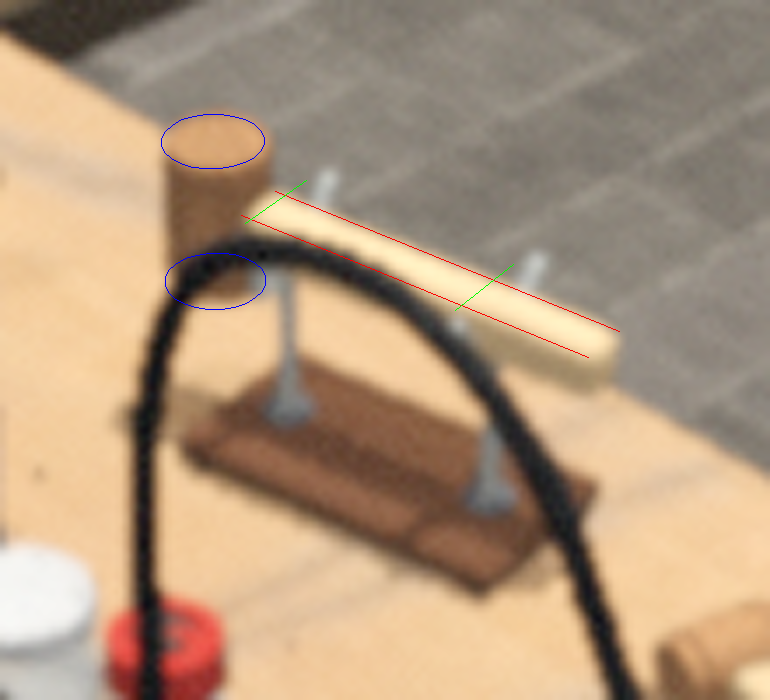

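View pics/o2.png

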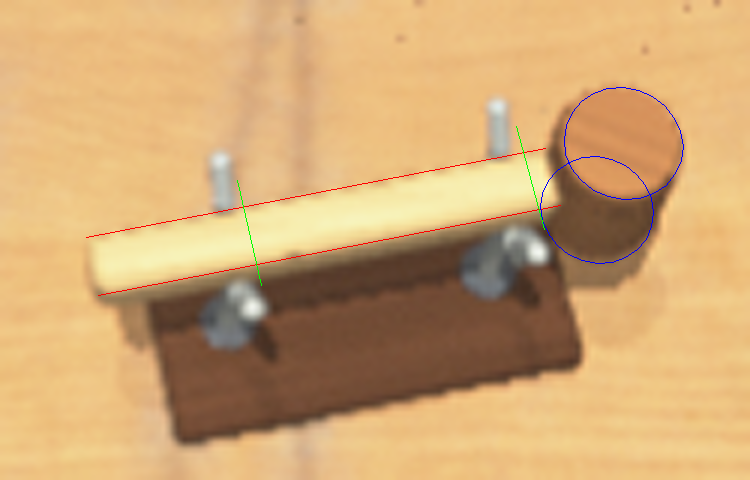

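Call:
jog_arm(
  deltas=[
    [[-0.005, -0.006, 0, 0.6, 0.09], [-0.014, -0.019, 0, 2, 0.09], [-0.028, -0.038, 0, 4, 0.09], [-0.047, -0.064, 0, 6.5, 0.09], [-0.066, -0.089, 0, 9, 0.09], [-0.085, -0.115, 0, 11.7, 0.09], [-0.104, -0.14, 0, 14.3, 0.09], [-0.123, -0.166, 0, 17, 0.09], [-0.142, -0.191, 0, 19.5, 0.09], [-0.161, -0.217, 0, 22, 0.09], [-0.18, -0.242, 0, 24.7, 0.09], [-0.199, -0.267, 0, 27.3, 0.09], [-0.218, -0.293, 0, 30, 0.09], [-0.237, -0.318, 0, 32.5, 0.09], [-0.256, -0.344, 0, 35, 0.09], [-0.275, -0.369, 0, 37.7, 0.09], [-0.29, -0.389, 0, 40, 0.09], [-0.3, -0.402, 0, 41.5, 0.09], [-0.304, -0.408, 0, 42, 0.09], [-0.304, -0.408, 0, 42, 0.09]],
  ],
)

```text
time_s: 2.67
ee_pos: [337.1, 80.5, 231.0]
ee_rot: [180.0, 0.0, 122.7]
force: [-0.0, 1.0, 0.3]
gripper_width: 90.0
```

Call:
jog_arm(
  deltas=[
    [[-0.006, -0.001, 0, 0.5, 0.09], [-0.02, -0.004, 0, 1.7, 0.09], [-0.045, -0.009, 0, 3.7, 0.09], [-0.075, -0.015, 0, 6.2, 0.09], [-0.105, -0.021, 0, 8.7, 0.09], [-0.135, -0.027, 0, 11.2, 0.09], [-0.165, -0.033, 0, 13.7, 0.09], [-0.195, -0.039, 0, 16.2, 0.09], [-0.225, -0.045, 0, 18.6, 0.09], [-0.25, -0.05, 0, 20.7, 0.09], [-0.267, -0.053, 0.01, 22, 0.09], [-0.276, -0.055, 0.02, 22.7, 0.09], [-0.2795, -0.0555, 0.035, 23, 0.09], [-0.2795, -0.0555, 0.05, 23, 0.09], [-0.2795, -0.0555, 0.05, 23, 0.09], [-0.2795, -0.0555, 0.05, 23, 0.09]],
  ],
)

```text
time_s: 4.0
ee_pos: [441.4, -182.1, 180.1]
ee_rot: [-179.9, -0.1, 99.9]
force: [0.6, 0.1, 0.4]
gripper_width: 90.0
```

Run:
```python
from h import *
for n in("scene","top"): cv2.imwrite(f"pics/{n}1.png",env.grab_frame(n)[:,:,::-1])
s=env.state();print(s['time_s'],s['ee_pos'],s['ee_rot'])
a=cv2.imread('pics/scene1.png');b=cv2.imread('pics/top1.png')
def z(im,x,y,w,h,f): return cv2.resize(im[y:y+h,x:x+w],None,fx=f,fy=f,interpolation=cv2.INTER_CUBIC)
cv2.imwrite('pics/d1.png',np.hstack([z(a,270,150,133,150,3),z(b,290,200,133,150,3)]))
```

```text
4.1 [ 442.39721921 -182.69371371  181.56612567] [1.79949077e+02 1.51132124e-02 9.99022844e+01]
```

View pics/d1.png

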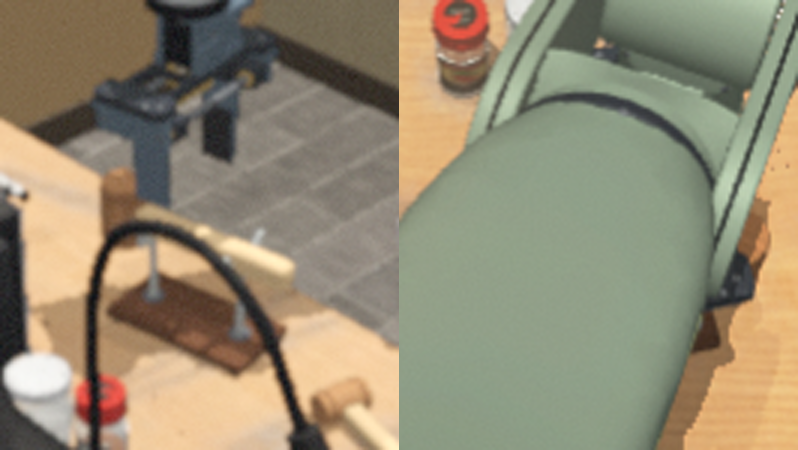

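Run:
```python
from h import *
e=np.array([442,-183.,181]);l=np.array([np.cos(np.radians(9.8)),np.sin(np.radians(9.8)),0])
for d in(52,-52): print(((proj('scene',e+d*l-[0,0,17])-[270,150])*3).round())
```

```text
[147. 201.]
[215. 153.]
```

Call:
jog_arm(
  deltas=[
    [[0, 0, 0.006, 0, 0.09], [0, 0, 0.016, 0, 0.09], [0, 0, 0.028, 0, 0.09], [0, 0, 0.04, 0, 0.09], [0, 0, 0.052, 0, 0.08], [0, 0, 0.063, 0, 0.07], [0, 0, 0.072, 0, 0.06], [0, 0, 0.078, 0, 0.05], [0, 0, 0.08, 0, 0.045], [0, 0, 0.08, 0, 0.04], [0, 0, 0.08, 0, 0.035], [0, 0, 0.08, 0, 0.035]],
  ],
  grip_force=15,
)

```text
time_s: 5.1
ee_pos: [442.5, -183.5, 101.5]
ee_rot: [179.9, 0.0, 99.8]
force: [0.5, 0.4, 0.3]
gripper_width: 39.4
```

Call:
jog_arm(
  deltas=[
    [[0, 0, 0, 0, 0.03], [0, 0, 0, 0, 0.027], [0, 0, 0, 0, 0.025], [0, 0, 0, 0, 0.023], [0, 0, 0, 0, 0.021], [0, 0, 0, 0, 0.018], [0, 0, 0, 0, 0.015], [0, 0, 0, 0, 0.01], [0, 0, 0, 0, 0.01]],
  ],
  grip_force=15,
)

```text
time_s: 5.85
ee_pos: [442.2, -183.3, 101.1]
ee_rot: [180.0, 0.0, 99.8]
force: [0.6, 0.9, 2.0]
gripper_width: 22.0
```

Call:
jog_arm(
  deltas=[
    [[0, 0, 0, 0, 0], [0, 0, 0, 0, 0], [0, 0, 0, 0, 0], [0, 0, 0, 0, 0]],
  ],
  grip_force=60,
)

```text
time_s: 6.18
ee_pos: [442.2, -183.3, 101.1]
ee_rot: [180.0, 0.0, 99.8]
force: [0.4, 0.1, 2.0]
gripper_width: 21.7
```

Call:
jog_arm(
  deltas=[
    [[0, 0, -0.003, 0, 0], [0, 0, -0.008, 0, 0], [0, 0, -0.016, 0, 0], [0, 0, -0.026, 0, 0], [0, 0, -0.038, 0, 0], [0, 0, -0.05, 0, 0], [0, 0, -0.062, 0, 0], [0, 0, -0.073, 0, 0], [0, 0, -0.082, 0, 0], [0, 0, -0.088, 0, 0], [0, 0, -0.09, 0, 0], [0, 0, -0.09, 0, 0]],
  ],
)

```text
time_s: 7.18
ee_pos: [442.1, -183.4, 191.3]
ee_rot: [180.0, 0.0, 99.8]
force: [0.2, 0.2, -2.0]
gripper_width: 21.7
```

Run:
```python
from h import *
for n in("scene",): cv2.imwrite(f"pics/{n}2.png",env.grab_frame(n)[:,:,::-1])
s=env.state();print(s['time_s'],s['ee_pos'],s['ee_rot'],s['force'],s['torque'],s['qpos'])
a=cv2.imread('pics/scene2.png')
x0,y0=270,130
im=cv2.resize(a[y0:y0+130,x0:x0+150],None,fx=5,fy=5,interpolation=cv2.INTER_CUBIC)
cv2.imwrite('pics/d2.png',im)
```

```text
7.2333 [ 441.76625812 -183.23320185  190.77000834] [-1.79980157e+02 -1.84753052e-02  9.98277020e+01] [ 0.14582047 -0.48541282 -1.73147872] [-0.00476734  0.07984286  0.01788081] [-2.39081437e+01  1.14646390e+01  1.05391121e+02  4.86814089e-03
  6.31710017e+01 -3.37380471e+01]
```

View pics/d2.png

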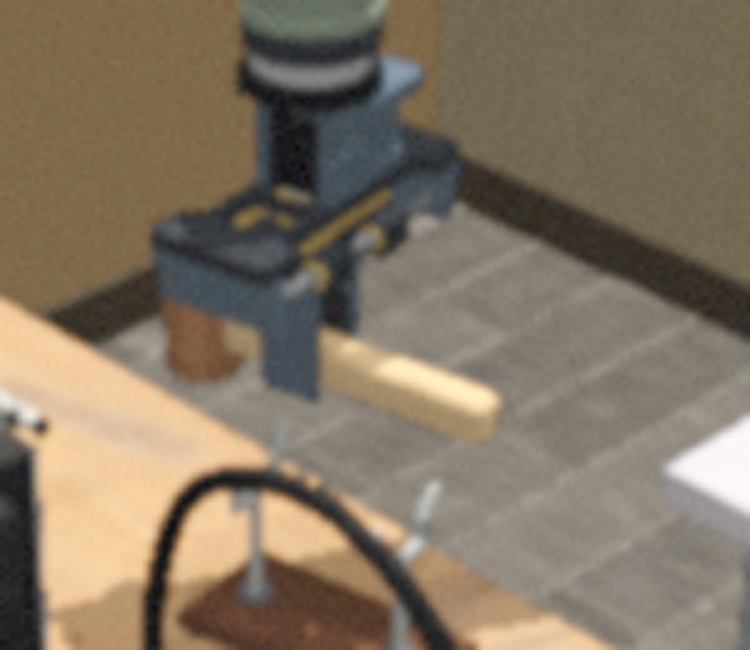

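Run:
```python
from h import *
e=np.array([442,-183.3,193]);u=np.array([np.cos(np.radians(-80.2)),np.sin(np.radians(-80.2)),0]);l=np.array([-u[1],u[0],0])
f=lambda X:((proj('scene',X)+.5-[270,130])*5).round()
for g in(0,4,8,12):
  print(g,'butt',f(e-u*(115+g)),'headbottom near',f(e+u*(75-g)-[0,0,34]+21*l))
print(f(e+52*l-[0,0,19]), f(e-52*l-[0,0,19]))
```

```text
0 butt [483. 418.] headbottom near [174. 378.]
4 butt [490. 421.] headbottom near [180. 380.]
8 butt [496. 423.] headbottom near [185. 382.]
12 butt [503. 426.] headbottom near [191. 384.]
[248. 422.] [360. 342.]
```

Call:
jog_arm(
  deltas=[
    [[0.004, 0.001, 0, 0, 0], [0.014, 0.002, 0, 0, 0], [0.03, 0.004, 0, 0, 0], [0.052, 0.007, 0, 0, 0], [0.08, 0.011, 0, 0, 0], [0.111, 0.015, 0, 0, 0], [0.143, 0.02, 0, 0, 0], [0.176, 0.024, 0, 0, 0], [0.209, 0.029, 0, 0, 0], [0.242, 0.034, 0, 0, 0], [0.275, 0.038, 0, 0, 0], [0.308, 0.043, 0, 0, 0], [0.341, 0.047, 0, 0, 0], [0.374, 0.052, 0, 0, 0], [0.405, 0.056, 0, 0, 0], [0.433, 0.06, 0, 0, 0], [0.457, 0.063, 0, 0, 0], [0.476, 0.066, 0, 0, 0], [0.489, 0.068, 0, 0, 0], [0.494, 0.0685, 0, 0, 0]],
  ],
)

```text
time_s: 8.9
ee_pos: [424.4, 317.0, 190.4]
ee_rot: [-180.0, -0.0, 99.9]
force: [0.3, 0.2, -1.6]
gripper_width: 21.8
```

Call:
jog_arm(
  deltas=[
    [[0, 0, 0, 0, 0], [0, 0, 0, 0, 0], [0, 0, 0, 0, 0]],
  ],
)

```text
time_s: 9.15
ee_pos: [425.0, 314.0, 190.8]
ee_rot: [-180.0, 0.0, 99.8]
force: [-0.0, -0.4, -2.9]
gripper_width: 21.6
```

Run:
```python
from h import *
for n in("scene","top"): cv2.imwrite(f"pics/{n}3.png",env.grab_frame(n)[:,:,::-1])
s=env.state();print(s['time_s'],s['ee_pos'],s['ee_rot'],s['force'])
a=cv2.imread('pics/scene3.png');b=cv2.imread('pics/top3.png')
x0,y0=400,210
cv2.imwrite('pics/d3.png',cv2.resize(a[y0:y0+150,x0:x0+150],None,fx=4,fy=4,interpolation=cv2.INTER_CUBIC))
x0,y0=130,200
cv2.imwrite('pics/d4.png',cv2.resize(b[y0:y0+150,x0:x0+150],None,fx=4,fy=4,interpolation=cv2.INTER_CUBIC))
```

```text
9.25 [425.22267538 314.07907402 191.03346464] [-1.79992493e+02  1.48983510e-02  9.97534076e+01] [-0.12463434 -0.73891057 -2.93199834]
```

View pics/d3.png

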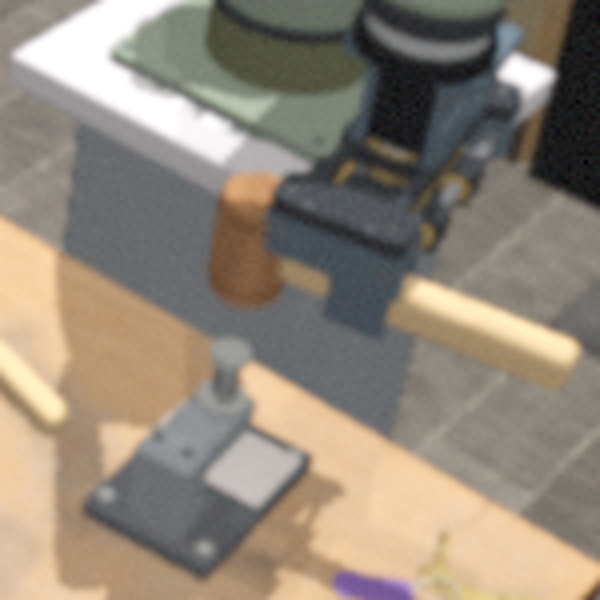

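View pics/d4.png

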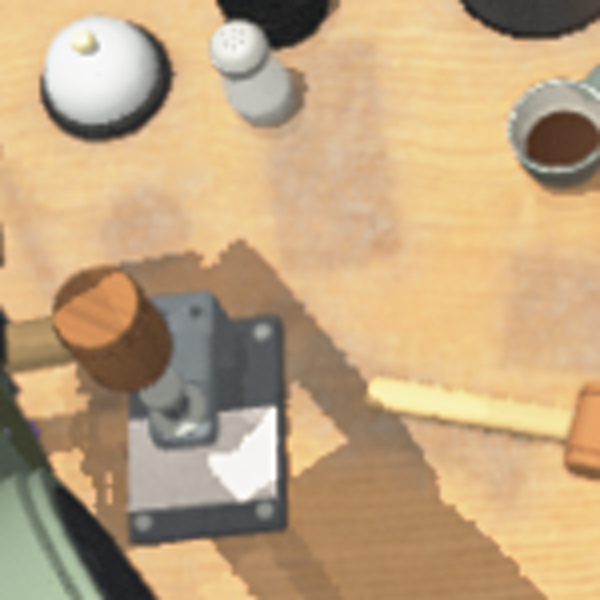

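Run:
```python
from h import *
print('top head',onz('top',*px((96,310),(130,200),4),227).round(1),'pin',onz('top',*px((176,293),(145,255),7),110).round(1))
print('scene head',onz('scene',*px((246,278),(400,210),4),159).round(1),onz('scene',*px((255,192),(400,210),4),227).round(1),'pin',onz('scene',*px((407,127),(400,280),7),110).round(1), onz('scene',*px((231,351),(400,210),4),110).round(1))
```

```text
top head [434.8 242.8 227. ] pin [436.5 242.9 110. ]
scene head [430.6 242.1 159. ] [440.4 243.3 227. ] pin [438.9 246.9 110. ] [438.5 245.6 110. ]
```

Call:
jog_arm(
  deltas=[
    [[0, 0, 0.005, 0, 0], [0, 0, 0.016, 0, 0], [0, 0, 0.031, 0, 0], [0, 0, 0.046, 0, 0], [0, 0, 0.061, 0, 0], [0, 0, 0.074, 0, 0], [0, 0, 0.074, 0, 0]],
  ],
  grip_force=60,
)

```text
time_s: 9.83
ee_pos: [425.4, 316.0, 116.6]
ee_rot: [180.0, -0.2, 99.7]
force: [-2.4, 3.7, 4.3]
gripper_width: 21.6
```

Run:
```python
from h import *
for n in("scene","top"): cv2.imwrite(f"pics/{n}4.png",env.grab_frame(n)[:,:,::-1])
s=env.state();print(s['time_s'],s['ee_pos'],s['ee_rot'],s['force'],s['torque'])
a=cv2.imread('pics/scene4.png')
x0,y0=400,210
cv2.imwrite('pics/d5.png',cv2.resize(a[y0:y0+150,x0:x0+150],None,fx=4,fy=4,interpolation=cv2.INTER_CUBIC))
```

```text
9.9333 [425.41212012 315.9936138  117.51922166] [ 1.79951025e+02 -1.45246131e-01  9.97388810e+01] [-1.8566608   2.94074373  3.72434106] [ 0.34581765  0.34110201 -0.07548939]
```

View pics/d5.png

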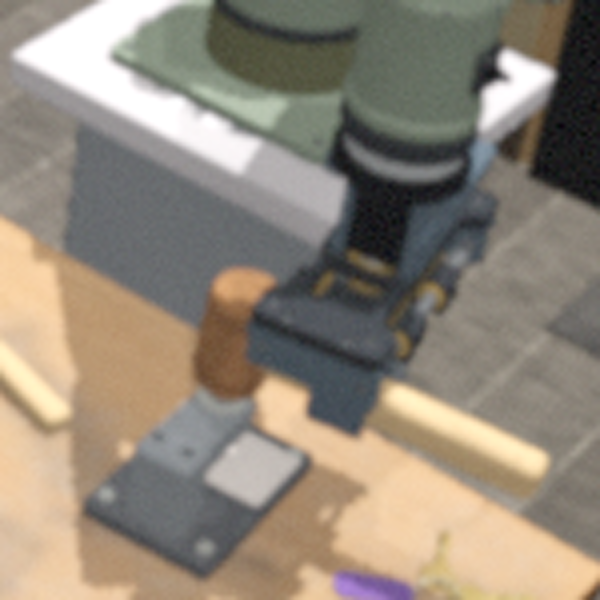

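Call:
jog_arm(
  deltas=[
    [[0, 0, -0.01, 0, 0], [0, 0, -0.03, 0, 0], [0, 0, -0.05, 0, 0], [0, 0, -0.065, 0, 0], [0, 0, -0.073, 0, 0], [0, 0, -0.074, 0, 0], [0, 0, -0.074, 0, 0], [0, 0, -0.074, 0, 0]],
  ],
)

```text
time_s: 10.6
ee_pos: [424.6, 314.4, 190.0]
ee_rot: [-179.9, 0.1, 99.8]
force: [0.2, -0.5, -1.7]
gripper_width: 21.7
```

Run:
```python
from h import *
for n in("scene","top"): cv2.imwrite(f"pics/{n}5.png",env.grab_frame(n)[:,:,::-1])
s=env.state();print(s['time_s'],s['ee_pos'],s['ee_rot'],s['force'],s['torque'])
x0,y0=400,210
f=lambda k:cv2.resize(cv2.imread(f'pics/scene{k}.png')[y0:y0+150,x0:x0+150],None,fx=4,fy=4,interpolation=cv2.INTER_CUBIC)
cv2.imwrite('pics/d6.png',f(5))
b=cv2.imread('pics/top5.png')
cv2.imwrite('pics/d7.png',cv2.resize(b[200:350,130:280],None,fx=4,fy=4,interpolation=cv2.INTER_CUBIC))
```

```text
10.7 [424.58910507 314.58030489 189.76349194] [-1.79871933e+02  6.90525531e-02  9.98285817e+01] [ 0.33133938  0.37615766 -2.70725005] [-0.03054371  0.06554849  0.00398823]
```

View pics/d6.png

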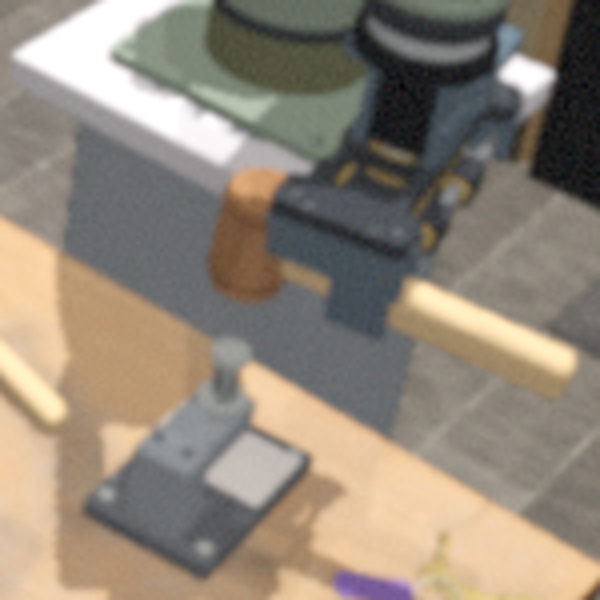

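View pics/d7.png

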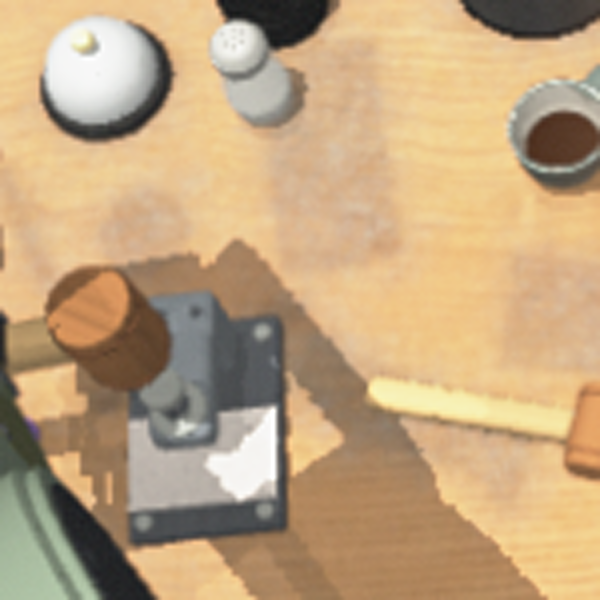

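Run:
```python
from h import *
def sh(n,i,j,x,y,w,h):
    a=cv2.cvtColor(cv2.imread(f'pics/{n}{i}.png'),6)[y:y+h,x:x+w];b=cv2.cvtColor(cv2.imread(f'pics/{n}{j}.png'),6)
    b=b[y-6:y+h+6,x-6:x+w+6]
    a=cv2.resize(a,None,fx=8,fy=8,interpolation=2);b=cv2.resize(b,None,fx=8,fy=8,interpolation=2)
    m=cv2.matchTemplate(b,a,5);_,v,_,l=cv2.minMaxLoc(m);return (np.array(l)/8-6).round(2),round(v,3)
print('scene butt',sh('scene',3,5,528,288,20,20),'headbottom',sh('scene',3,5,450,270,18,18),'headtop',sh('scene',3,5,452,250,14,14),'finger',sh('scene',3,5,480,275,18,22),'pin',sh('scene',3,5,450,294,16,16))
print('top headtop',sh('top',3,5,142,265,24,18))
e=np.array([425,314.2,192.6]);u=np.array([np.cos(np.radians(-80.2)),np.sin(np.radians(-80.2)),0])
for t in (1,2,3,4):
    c,s=np.cos(np.radians(t)),np.sin(np.radians(t))
    def w(x,z,t): 
        c,s=np.cos(np.radians(t)),np.sin(np.radians(t));return e+u*(x*c-z*s)+np.array([0,0,x*s+z*c])
    print(t,'butt',(proj('scene',w(-117,0,t))-proj('scene',w(-117,0,0))).round(2),'hb',(proj('scene',w(72,-34,t))-proj('scene',w(72,-34,0))).round(2),'ht top',(proj('top',w(72,34,t))-proj('top',w(72,34,0))).round(2))
```

```text
scene butt (array([-0.25,  2.  ]), 0.989) headbottom (array([ 0.12, -1.25]), 0.919) headtop (array([ 1.25, -0.5 ]), 0.962) finger (array([0.12, 0.25]), 0.98) pin (array([0., 0.]), 0.998)
top headtop (array([-1.88,  0.  ]), 0.966)
1 butt [-0.23  0.71] hb [-0.15 -0.52] ht top [-0.5  -0.18]
2 butt [-0.47  1.42] hb [-0.29 -1.03] ht top [-1.   -0.36]
3 butt [-0.72  2.12] hb [-0.42 -1.55] ht top [-1.52 -0.54]
4 butt [-1.    2.81] hb [-0.54 -2.07] ht top [-2.05 -0.71]
```

Call:
jog_arm(
  deltas=[
    [[0, 0, 0.006, 0, 0], [0, 0, 0.02, 0, 0], [0, 0, 0.038, 0, 0], [0, 0, 0.056, 0, 0], [0, 0, 0.073, 0, 0], [0, 0, 0.078, 0, 0], [0, 0, 0.078, 0, 0]],
  ],
  grip_force=60,
)

```text
time_s: 11.28
ee_pos: [425.0, 316.1, 112.6]
ee_rot: [-180.0, -0.1, 99.8]
force: [-1.7, 2.8, 3.3]
gripper_width: 21.8
```

Run:
```python
from h import *
for n in("scene",): cv2.imwrite(f"pics/{n}6.png",env.grab_frame(n)[:,:,::-1])
s=env.state();print(s['time_s'],s['ee_pos'],s['ee_rot'],s['force'],s['torque'])
```

```text
11.3333 [425.00772969 316.06589869 112.93026158] [-1.79979060e+02 -8.54864097e-02  9.97986785e+01] [-1.80473003  2.07254689  3.38956795] [ 0.17912567  0.43728052 -0.02766287]
```

Call:
jog_arm(
  deltas=[
    [[0, 0, -0.01, 0, 0], [0, 0, -0.03, 0, 0], [0, 0, -0.05, 0, 0], [0, 0, -0.068, 0, 0], [0, 0, -0.077, 0, 0], [0, 0, -0.078, 0, 0], [0, 0, -0.078, 0, 0], [0, 0, -0.078, 0, 0]],
  ],
)

```text
time_s: 12.0
ee_pos: [424.5, 314.5, 189.8]
ee_rot: [-179.9, 0.1, 99.8]
force: [-0.4, 0.4, -2.4]
gripper_width: 22.0
```

Run:
```python
from h import *
for n in("scene","top"): cv2.imwrite(f"pics/{n}7.png",env.grab_frame(n)[:,:,::-1])
s=env.state();print(s['time_s'],s['ee_pos'],s['ee_rot'],s['force'],s['torque'])
def sh(n,i,j,x,y,w,h):
    a=cv2.cvtColor(cv2.imread(f'pics/{n}{i}.png'),6)[y:y+h,x:x+w];b=cv2.cvtColor(cv2.imread(f'pics/{n}{j}.png'),6)
    b=b[y-6:y+h+6,x-6:x+w+6]
    a=cv2.resize(a,None,fx=8,fy=8,interpolation=2);b=cv2.resize(b,None,fx=8,fy=8,interpolation=2)
    m=cv2.matchTemplate(b,a,5);_,v,_,l=cv2.minMaxLoc(m);return (np.array(l)/8-6).round(2),round(v,3)
print('scene butt',sh('scene',3,7,528,288,20,20),'headbottom',sh('scene',3,7,450,270,18,18),'finger',sh('scene',3,7,480,275,18,22),'pin',sh('scene',3,7,450,294,16,16))
print('top headtop',sh('top',3,7,142,265,24,18))
f=lambda k:cv2.resize(cv2.imread(f'pics/scene{k}.png')[210:360,400:550],None,fx=4,fy=4,interpolation=cv2.INTER_CUBIC)
cv2.imwrite('pics/d8.png',f(7))
```

```text
12.1 [424.48561083 314.59535764 189.61625776] [-1.79853063e+02  6.96291815e-02  9.98261971e+01] [ 0.83153875  0.0979934  -3.42458909] [-0.08027047  0.05293973 -0.01116133]
scene butt (array([-0.5 ,  3.75]), 0.973) headbottom (array([ 0.38, -2.38]), 0.896) finger (array([0.12, 0.38]), 0.978) pin (array([0., 0.]), 0.998)
top headtop (array([-3.25, -0.38]), 0.93)
```

View pics/d8.png

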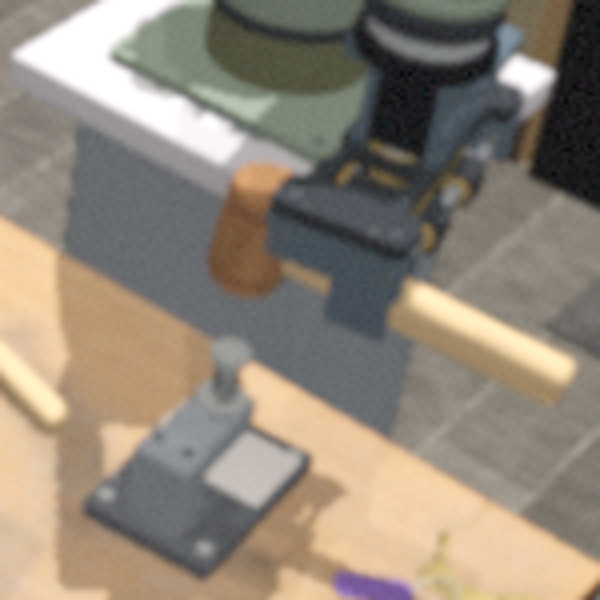

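Run:
```python
from h import *
f=lambda k:cv2.resize(cv2.imread(f'pics/scene{k}.png')[275:325,435:475],None,fx=9,fy=9,interpolation=cv2.INTER_CUBIC)
A=[]
pin0=np.array(px((407,127),(400,280),7)); b=pin0-proj('scene',[437.5,245,110])
print(b)
for k in(4,6):
    im=f(k).copy(); im2=im.copy()
    for z,c in((88,(0,0,255)),(92,(0,255,0))):
        pts=[tuple(int(v) for v in (proj('scene',[437.5+12*np.cos(t),245+12*np.sin(t),z])+b+.5-[435,275])*9) for t in np.linspace(0,6.3,40)]
        cv2.polylines(im2,[np.array(pts)],True,c,1)
    A+=[im2]
cv2.imwrite('pics/d9.png',np.hstack([f(4),A[1]]))
```

```text
[0.30021888 0.65337558]
```

View pics/d9.png

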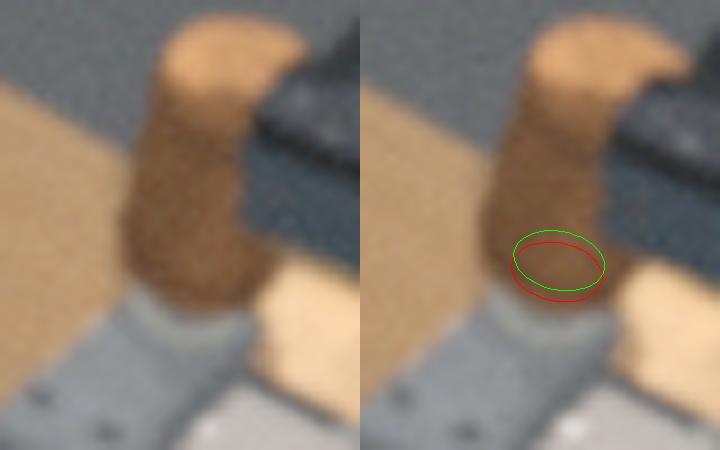

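Run:
```python
from h import *
u=np.array([np.cos(np.radians(-80.2)),np.sin(np.radians(-80.2)),0]);l=np.array([-u[1],u[0],0])
def edge(k,col,r0,r1):
    im=cv2.imread(f'pics/scene{k}.png').astype(float);im=cv2.GaussianBlur(im,(0,0),.6)
    out=[]
    for c in range(col-2,col+3):
        p=im[r0:r1,c,2]-im[r0:r1,c,0]
        hi=p[:4].mean();lo=p[-4:].mean();m=(hi+lo)/2
        i=next(i for i in range(3,len(p)) if p[i]<m);out.append(round(r0+i-1+(p[i-1]-m)/(p[i-1]-p[i]),2))
    return out
def pred(tcp,tilt,dz=0,g=3):
    t=np.radians(tilt);o=np.array([tcp[0],tcp[1],tcp[2]+1.9])
    e1=u*np.cos(t)+np.array([0,0,np.sin(t)]);e3=-u*np.sin(t)+np.array([0,0,np.cos(t)])
    C=o+e1*(75-g)-34*e3
    P=np.array([proj('scene',C+21*np.cos(a)*e1+21*np.sin(a)*l) for a in np.linspace(0,6.3,80)])
    i=P[:,1].argmax();return P[i].round(2),C.round(1)
for k,tcp,ts in((3,(425.1,314.1,191),(0,)),(5,(424.6,314.5,189.8),(2.5,3)),(7,(424.5,314.6,189.7),(4.5,5,5.5)),(4,(425.4,316,117.2),(2,3,4,5)),(6,(425,316.1,112.8),(4,5,6,7))):
    for t in ts: print(k,t,*pred(tcp,t))
    q=pred(tcp,ts[0])[0];c=int(round(q[0]));r=int(q[1]);print('   meas',edge(k,c,r-9,r+ (8 if k in(3,5,7) else 5)))
```

```text
3 0 [461.75 286.41] [437.4 243.2 158.9]
   meas [np.float64(286.39), np.float64(286.51), np.float64(286.56), np.float64(286.45), np.float64(286.32)]
5 2.5 [461.54 285.68] [437.1 242.2 160.9]
5 3 [461.47 285.46] [437.1 241.9 161.5]
   meas [np.float64(284.97), np.float64(285.09), np.float64(285.15), np.float64(285.18), np.float64(285.07)]
7 4.5 [462.02 284.83] [437.2 241.2 163.4]
7 5 [461.95 284.61] [437.2 241.  164. ]
7 5.5 [461.89 284.38] [437.3 240.8 164.7]
   meas [np.float64(283.66), np.float64(283.77), np.float64(283.79), np.float64(283.7), np.float64(283.62)]
4 2 [457.41 310.04] [437.8 243.9  87.6]
4 3 [457.27 309.62] [437.9 243.4  88.9]
4 4 [457.13 309.19] [438.  242.9  90.2]
4 5 [457.68 308.77] [438.1 242.4  91.5]
   meas [np.float64(309.16), np.float64(309.33), np.float64(309.39), np.float64(309.39), np.float64(309.23)]
6 4 [457.   310.52] [437.6 243.   85.8]
6 5 [457.55 310.1 ] [437.7 242.5  87.1]
6 6 [457.42 309.68] [437.8 242.   88.4]
6 7 [457.31 309.27] [437.9 241.6  89.7]
   meas [np.float64(308.95), np.float64(309.14), np.float64(309.2), np.float64(309.21), np.float64(309.13)]
```

Call:
jog_arm(
  deltas=[
    [[-0.004, -0.001, 0, 0, 0], [-0.014, -0.002, 0, 0, 0], [-0.03, -0.004, 0, 0, 0], [-0.052, -0.007, 0, 0, 0], [-0.08, -0.011, 0, 0, 0], [-0.111, -0.015, 0, 0, 0], [-0.143, -0.02, 0, 0, 0], [-0.176, -0.024, 0, 0, 0], [-0.209, -0.029, 0, 0, 0], [-0.242, -0.034, 0, 0, 0], [-0.275, -0.038, 0, 0, 0], [-0.308, -0.043, 0, 0, 0], [-0.341, -0.047, 0, 0, 0], [-0.374, -0.052, 0, 0, 0], [-0.405, -0.056, 0, 0, 0], [-0.433, -0.06, 0, 0, 0], [-0.457, -0.063, 0, 0, 0], [-0.476, -0.066, 0, 0, 0], [-0.488, -0.068, 0, 0, 0], [-0.492, -0.0685, 0, 0, 0]],
  ],
)

```text
time_s: 13.77
ee_pos: [441.0, -183.1, 190.7]
ee_rot: [-180.0, 0.0, 99.7]
force: [0.1, 0.5, -1.8]
gripper_width: 21.3
```

Call:
jog_arm(
  deltas=[
    [[0, 0, 0.002, 0, 0], [0, 0, 0.008, 0, 0], [0, 0, 0.018, 0, 0], [0, 0, 0.03, 0, 0], [0, 0, 0.042, 0, 0], [0, 0, 0.054, 0, 0], [0, 0, 0.064, 0, 0], [0, 0, 0.07, 0, 0], [0, 0, 0.073, 0, 0], [0, 0, 0.075, 0, 0], [0, 0, 0.075, 0, 0]],
  ],
)

```text
time_s: 14.68
ee_pos: [441.7, -181.0, 115.7]
ee_rot: [-180.0, -0.0, 99.9]
force: [-0.1, -0.1, -2.6]
gripper_width: 21.7
```

Run:
```python
from h import *
for n in("scene",): cv2.imwrite(f"pics/{n}8.png",env.grab_frame(n)[:,:,::-1])
s=env.state();print(s['time_s'],s['ee_pos'],s['ee_rot'],s['force'],s['torque'])
cv2.imwrite('pics/d10.png',cv2.resize(cv2.imread('pics/scene8.png')[160:290,270:400],None,fx=5,fy=5,interpolation=cv2.INTER_CUBIC))
```

```text
14.7333 [ 441.87758722 -181.17603492  116.05592662] [1.79979570e+02 6.67707552e-03 9.98533193e+01] [ 0.39493631 -0.83580439 -2.00844427] [-0.03279384  0.04920977  0.02233943]
```

View pics/d10.png

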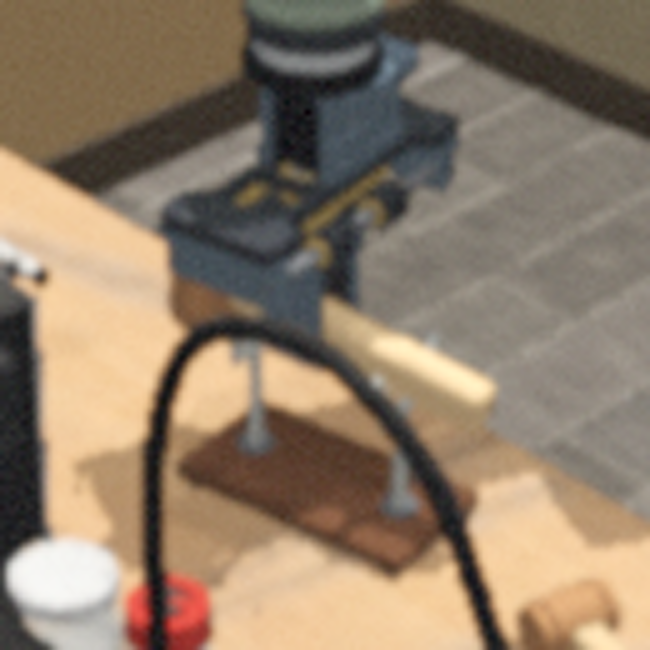

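Call:
jog_arm(
  deltas=[
    [[0, 0, 0.003, 0, 0], [0, 0, 0.005, 0, 0], [0, 0, 0.006, 0, 0], [0, 0, 0.007, 0, 0], [0, 0, 0.0075, 0, 0], [0, 0, 0.0085, 0, 0], [0, 0, 0.0095, 0, 0], [0, 0, 0.0105, 0, 0], [0, 0, 0.0115, 0, 0], [0, 0, 0.0125, 0, 0], [0, 0, 0.013, 0, 0], [0, 0, 0.0135, 0, 0], [0, 0, 0.014, 0, 0], [0, 0, 0.014, 0, 0]],
  ],
  grip_force=10,
)

```text
time_s: 15.9
ee_pos: [441.8, -181.4, 101.9]
ee_rot: [180.0, 0.0, 99.8]
force: [0.1, -0.4, 0.1]
gripper_width: 21.7
```

Run:
```python
from h import *
for n in("scene",): cv2.imwrite(f"pics/{n}9.png",env.grab_frame(n)[:,:,::-1])
s=env.state();print(s['time_s'],s['ee_pos'],s['ee_rot'],s['force'],s['torque'])
cv2.imwrite('pics/d11.png',np.hstack([cv2.resize(cv2.imread(f'pics/scene{k}.png')[190:290,280:380],None,fx=4,fy=4,interpolation=cv2.INTER_CUBIC) for k in (9,0)]))
```

```text
15.95 [ 441.82510155 -181.28372927  101.90613367] [ 1.79978278e+02 -8.39561065e-03  9.98184728e+01] [ 0.60866147 -0.30520746 -0.1099328 ] [-0.08727318 -0.0821057  -0.04836149]
```

View pics/d11.png

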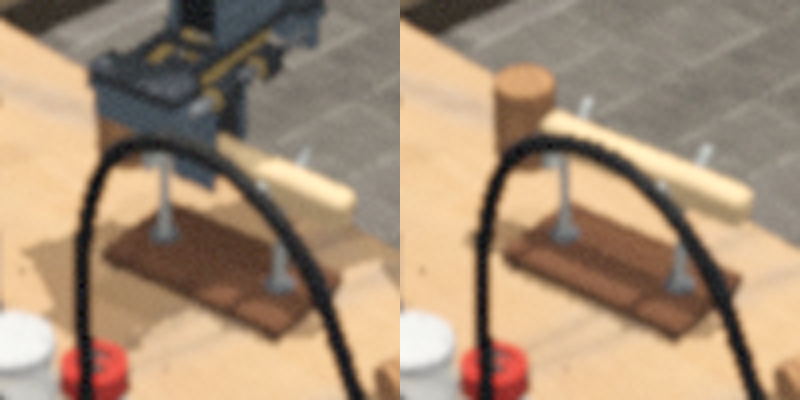

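Call:
jog_arm(
  deltas=[
    [[0, 0, 0.0005, 0, 0], [0, 0, 0.001, 0, 0], [0, 0, 0.001, 0, 0], [0, 0, 0.001, 0, 0.022], [0, 0, 0.001, 0, 0.024], [0, 0, 0.001, 0, 0.026], [0, 0, 0.001, 0, 0.03], [0, 0, 0.001, 0, 0.03], [0, 0, 0.001, 0, 0.03]],
  ],
  grip_force=5,
)

```text
time_s: 16.7
ee_pos: [441.8, -181.4, 101.1]
ee_rot: [180.0, 0.0, 99.8]
force: [-0.2, -0.0, 0.5]
gripper_width: 30.1
```

Run:
```python
from h import *
for n in("scene",): cv2.imwrite(f"pics/{n}10.png",env.grab_frame(n)[:,:,::-1])
s=env.state();print(s['time_s'],s['ee_pos'],s['gripper_width'],s['force'],s['torque'])
def sh(n,i,j,x,y,w,h):
    a=cv2.cvtColor(cv2.imread(f'pics/{n}{i}.png'),6)[y:y+h,x:x+w];b=cv2.cvtColor(cv2.imread(f'pics/{n}{j}.png'),6)
    b=b[y-6:y+h+6,x-6:x+w+6]
    a=cv2.resize(a,None,fx=8,fy=8,interpolation=2);b=cv2.resize(b,None,fx=8,fy=8,interpolation=2)
    m=cv2.matchTemplate(b,a,5);_,v,_,l=cv2.minMaxLoc(m);return (np.array(l)/8-6).round(2),round(v,3)
print(sh('scene',0,10,355,228,20,20))
u=np.array([np.cos(np.radians(-80.2)),np.sin(np.radians(-80.2)),0]);b=np.array([420.6,-65,103])
print('per mm back',proj('scene',b-u)-proj('scene',b))
cv2.imwrite('pics/d12.png',cv2.resize(cv2.imread('pics/scene10.png')[190:290,280:380],None,fx=6,fy=6,interpolation=cv2.INTER_CUBIC))
```

```text
16.75 [ 441.73469821 -181.3562086   101.01928147] 30.322154593693643 [ 0.14275542 -0.3365999   0.1610584 ] [-0.09273381  0.01485226  0.03730126]
(array([0.75, 0.  ]), 0.859)
per mm back [0.31047062 0.12756337]
```

View pics/d12.png

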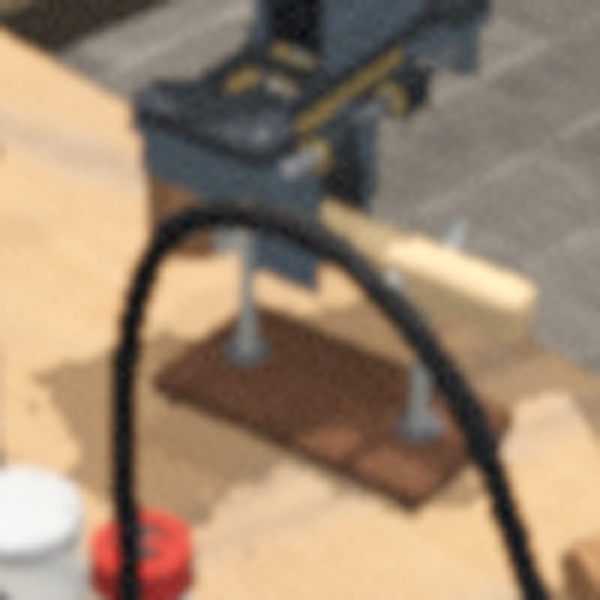

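Call:
jog_arm(
  deltas=[
    [[-0.002, 0, 0, 0, 0.03], [-0.005, 0, 0, 0, 0.03], [-0.008, 0, 0, 0, 0.03], [-0.009, 0, 0, 0, 0.03], [-0.009, 0, 0, 0, 0.028], [-0.009, 0, 0, 0, 0.026], [-0.009, 0, 0, 0, 0.024], [-0.009, 0, 0, 0, 0.022], [-0.009, 0, 0, 0, 0.018], [-0.009, 0, 0, 0, 0.01], [-0.009, 0, 0, 0, 0.01]],
  ],
  grip_force=15,
)

```text
time_s: 17.67
ee_pos: [443.0, -190.1, 100.9]
ee_rot: [-180.0, -0.0, 99.8]
force: [-1.6, -1.0, 1.2]
gripper_width: 22.0
```

Call:
jog_arm(
  deltas=[
    [[0, 0, 0, 0, 0], [0, 0, 0, 0, 0], [0, 0, 0, 0, 0], [0, 0, 0, 0, 0]],
  ],
  grip_force=60,
)

```text
time_s: 18.0
ee_pos: [443.0, -190.2, 100.9]
ee_rot: [-180.0, -0.0, 99.8]
force: [-2.6, -1.7, 0.5]
gripper_width: 21.8
```

Call:
jog_arm(
  deltas=[
    [[0, 0, -0.003, 0, 0], [0, 0, -0.008, 0, 0], [0, 0, -0.016, 0, 0], [0, 0, -0.026, 0, 0], [0, 0, -0.038, 0, 0], [0, 0, -0.05, 0, 0], [0, 0, -0.062, 0, 0], [0, 0, -0.073, 0, 0], [0, 0, -0.082, 0, 0], [0, 0, -0.088, 0, 0], [0, 0, -0.09, 0, 0], [0, 0, -0.09, 0, 0]],
  ],
)

```text
time_s: 19.0
ee_pos: [443.4, -190.3, 191.4]
ee_rot: [179.9, 0.0, 99.8]
force: [0.4, -0.3, -2.8]
gripper_width: 21.6
```

Call:
jog_arm(
  deltas=[
    [[0.004, 0.001, 0, 0, 0], [0.014, 0.002, 0, 0, 0], [0.03, 0.004, 0, 0, 0], [0.052, 0.007, 0, 0, 0], [0.08, 0.011, 0, 0, 0], [0.111, 0.016, 0, 0, 0], [0.143, 0.02, 0, 0, 0], [0.176, 0.025, 0, 0, 0], [0.209, 0.03, 0, 0, 0], [0.242, 0.034, 0, 0, 0], [0.275, 0.039, 0, 0, 0], [0.308, 0.044, 0, 0, 0], [0.341, 0.048, 0, 0, 0], [0.371, 0.053, 0, 0, 0], [0.4, 0.057, 0, 0, 0], [0.427, 0.06, 0, 0, 0], [0.45, 0.064, 0, 0, 0], [0.468, 0.066, 0, 0, 0], [0.479, 0.068, 0, 0, 0], [0.483, 0.0685, 0, 0, 0]],
  ],
)

```text
time_s: 20.67
ee_pos: [427.5, 299.1, 190.3]
ee_rot: [-179.9, -0.0, 99.9]
force: [0.6, 0.3, -2.5]
gripper_width: 21.4
```

Call:
jog_arm(
  deltas=[
    [[0, 0, 0, 0, 0], [0, 0, 0, 0, 0], [0, 0, 0, 0, 0]],
  ],
)

```text
time_s: 20.92
ee_pos: [428.1, 296.4, 190.9]
ee_rot: [-180.0, 0.0, 99.8]
force: [1.4, -0.4, -2.2]
gripper_width: 22.2
```

Run:
```python
from h import *
for n in("scene","top"): cv2.imwrite(f"pics/{n}11.png",env.grab_frame(n)[:,:,::-1])
s=env.state();print(s['time_s'],s['ee_pos'],s['ee_rot'],s['force'])
a=cv2.imread('pics/scene11.png');b=cv2.imread('pics/top11.png')
cv2.imwrite('pics/d13.png',np.hstack([cv2.resize(a[240:340,430:530],None,fx=4,fy=4,interpolation=2),cv2.resize(b[250:350,130:230],None,fx=4,fy=4,interpolation=2)]))
```

```text
21.0167 [428.29950768 296.42481705 191.02248352] [-1.79994806e+02  1.21981756e-02  9.97525313e+01] [ 0.95725587 -0.15785418 -2.17533557]
```

View pics/d13.png

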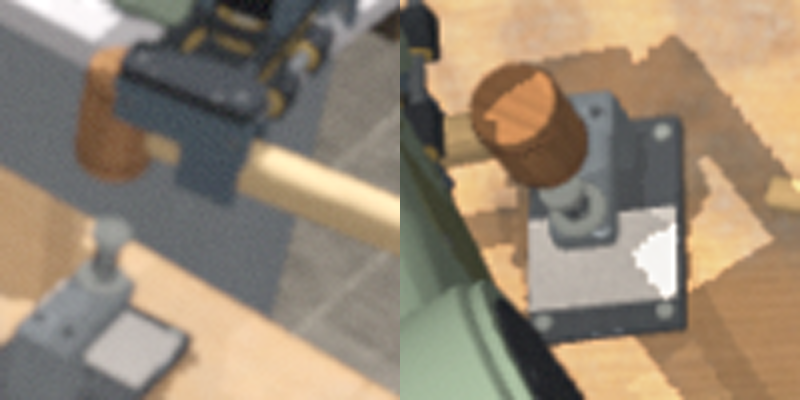

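Run:
```python
from h import *
print(onz('top',*px((114,107),(130,250),4),227).round(1),'ref before',onz('top',*px((96,310),(130,200),4),227).round(1))
print(onz('scene',*px((112,153),(430,240),4),159).round(1))
```

```text
[436.2 234.  227. ] ref before [434.8 242.8 227. ]
[432.7 233.6 159. ]
```

Call:
jog_arm(
  deltas=[
    [[0, 0, 0.005, 0, 0], [0, 0, 0.018, 0, 0], [0, 0, 0.035, 0, 0], [0, 0, 0.052, 0, 0], [0, 0, 0.069, 0, 0], [0, 0, 0.076, 0, 0], [0, 0, 0.076, 0, 0]],
  ],
  grip_force=60,
)

```text
time_s: 21.6
ee_pos: [428.6, 299.0, 115.9]
ee_rot: [179.9, -0.2, 99.7]
force: [-1.4, 4.2, 4.0]
gripper_width: 22.1
```

Run:
```python
from h import *
for n in("scene",): cv2.imwrite(f"pics/{n}12.png",env.grab_frame(n)[:,:,::-1])
s=env.state();print(s['time_s'],s['ee_pos'],s['ee_rot'],s['force'],s['torque'])
```

```text
21.65 [428.68185212 298.81537308 116.02670476] [179.89664041  -0.2048132   99.7304256 ] [-1.60666573  4.20037998  4.11400241] [ 0.43895596  0.38721063 -0.11443302]
```

Call:
jog_arm(
  deltas=[
    [[0, 0, -0.01, 0, 0], [0, 0, -0.03, 0, 0], [0, 0, -0.05, 0, 0], [0, 0, -0.067, 0, 0], [0, 0, -0.075, 0, 0], [0, 0, -0.076, 0, 0], [0, 0, -0.076, 0, 0], [0, 0, -0.076, 0, 0]],
  ],
)

```text
time_s: 22.32
ee_pos: [427.6, 296.7, 189.9]
ee_rot: [-179.9, 0.1, 99.8]
force: [-0.4, -1.0, -2.7]
gripper_width: 21.7
```

Run:
```python
from h import *
for n in("scene","top"): cv2.imwrite(f"pics/{n}13.png",env.grab_frame(n)[:,:,::-1])
s=env.state();print(s['time_s'],s['ee_pos'],s['ee_rot'],s['force'])
def sh(n,i,j,x,y,w,h):
    a=cv2.cvtColor(cv2.imread(f'pics/{n}{i}.png'),6)[y:y+h,x:x+w];b=cv2.cvtColor(cv2.imread(f'pics/{n}{j}.png'),6)
    b=b[y-6:y+h+6,x-6:x+w+6]
    a=cv2.resize(a,None,fx=8,fy=8,interpolation=2);b=cv2.resize(b,None,fx=8,fy=8,interpolation=2)
    m=cv2.matchTemplate(b,a,5);_,v,_,l=cv2.minMaxLoc(m);return (np.array(l)/8-6).round(2),round(v,3)
print('headbottom',sh('scene',11,13,447,268,18,18),'finger',sh('scene',11,13,475,270,18,22),'pin',sh('scene',11,13,448,292,16,16),'butt',sh('scene',11,13,525,290,20,20))
a=cv2.imread('pics/scene12.png');b=cv2.imread('pics/scene13.png')
cv2.imwrite('pics/d14.png',np.hstack([cv2.resize(k[240:340,430:530],None,fx=4,fy=4,interpolation=2) for k in(a,b)]))
```

```text
22.4167 [427.61613632 296.8320055  189.70528972] [-1.79860639e+02  6.50933464e-02  9.98250215e+01] [-0.27196117 -0.33177322 -3.51185165]
headbottom (array([ 0.25, -1.25]), 0.909) finger (array([0.25, 0.5 ]), 0.985) pin (array([0., 0.]), 0.998) butt (array([-0.38,  2.88]), 0.982)
```

View pics/d14.png

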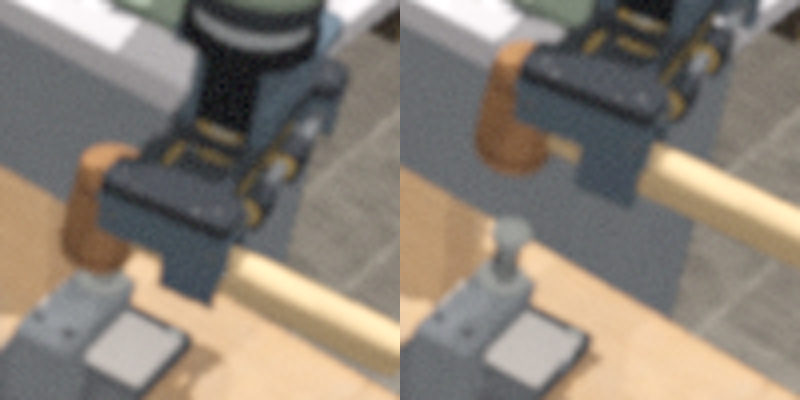

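Run:
```python
from h import *
u=np.array([np.cos(np.radians(-80.2)),np.sin(np.radians(-80.2)),0]);l=np.array([-u[1],u[0],0])
def edge(k,col,r0,r1):
    im=cv2.imread(f'pics/scene{k}.png').astype(float);im=cv2.GaussianBlur(im,(0,0),.6)
    out=[]
    for c in range(col-2,col+3):
        p=im[r0:r1,c,2]-im[r0:r1,c,0]
        m=(p[:4].mean()+p[-4:].mean())/2
        i=next(i for i in range(3,len(p)) if p[i]<m);out.append(float(round(r0+i-1+(p[i-1]-m)/(p[i-1]-p[i]),2)))
    return out
def pred(tcp,tilt,g=12):
    t=np.radians(tilt);o=np.array([tcp[0],tcp[1],tcp[2]+1.9])
    e1=u*np.cos(t)+np.array([0,0,np.sin(t)]);e3=-u*np.sin(t)+np.array([0,0,np.cos(t)])
    C=o+e1*(75-g)-34*e3
    P=np.array([proj('scene',C+21*np.cos(a)*e1+21*np.sin(a)*l) for a in np.linspace(0,6.3,80)])
    # lowest face point over pin: pin centre minus 12 along u, clipped to face
    pc=np.array([437.5,245,0]);s=max(((pc-C)@u)-12,-21);zc=C[2]+s*np.sin(t)
    i=P[:,1].argmax();return P[i].round(2),C.round(1),'pin z',round(zc,1)
for k,tcp,ts in((11,(428.2,296.4,191),(0,)),(13,(427.6,296.8,189.8),(3,4,5)),(12,(428.6,298.9,116),(2,3,4,5))):
    for t in ts: print(k,t,*pred(tcp,t))
    q=pred(tcp,ts[0])[0];c=int(round(q[0]));r=int(q[1]);print('   meas',edge(k,c,r-9,r+ (8 if k in(11,13) else 5)))
```

```text
11 0 [458.2  284.94] [438.9 234.3 158.9] pin z 158.9
   meas [284.79, 284.94, 285.02, 285.01, 284.95]
13 3 [457.92 284.13] [438.6 233.1 161. ] pin z 159.9
13 4 [457.76 283.74] [438.7 232.5 162.2] pin z 160.7
13 5 [458.31 283.35] [438.8 232.  163.3] pin z 161.5
   meas [283.09, 283.26, 283.37, 283.39, 283.33]
12 2 [454.09 309.17] [439.5 235.7  86.1] pin z 85.4
12 3 [453.93 308.8 ] [439.6 235.2  87.2] pin z 86.1
12 4 [453.78 308.42] [439.7 234.6  88.4] pin z 86.9
12 5 [454.31 308.05] [439.8 234.1  89.5] pin z 87.7
   meas [307.62, 307.93, 308.03, 308.05, 307.99]
```

Call:
jog_arm(
  deltas=[
    [[-0.004, -0.001, 0, 0, 0], [-0.014, -0.002, 0, 0, 0], [-0.03, -0.004, 0, 0, 0], [-0.052, -0.007, 0, 0, 0], [-0.08, -0.011, 0, 0, 0], [-0.111, -0.016, 0, 0, 0], [-0.143, -0.02, 0, 0, 0], [-0.176, -0.025, 0, 0, 0], [-0.209, -0.03, 0, 0, 0], [-0.242, -0.034, 0, 0, 0], [-0.275, -0.039, 0, 0, 0], [-0.308, -0.044, 0, 0, 0], [-0.341, -0.048, 0, 0, 0], [-0.371, -0.053, 0, 0, 0], [-0.4, -0.057, 0, 0, 0], [-0.427, -0.06, 0, 0, 0], [-0.45, -0.064, 0, 0, 0], [-0.468, -0.066, 0, 0, 0], [-0.479, -0.068, 0, 0, 0], [-0.483, -0.0685, 0, 0, 0]],
  ],
)

```text
time_s: 24.08
ee_pos: [442.6, -191.9, 190.7]
ee_rot: [-180.0, 0.0, 99.7]
force: [-0.4, -0.1, -1.7]
gripper_width: 21.4
```

Call:
jog_arm(
  deltas=[
    [[0, 0, 0, 0, 0], [0, 0, 0.002, 0, 0], [0, 0, 0.008, 0, 0], [0, 0, 0.018, 0, 0], [0, 0, 0.03, 0, 0], [0, 0, 0.042, 0, 0], [0, 0, 0.054, 0, 0], [0, 0, 0.064, 0, 0], [0, 0, 0.07, 0, 0], [0, 0, 0.074, 0, 0], [0, 0, 0.076, 0, 0], [0, 0, 0.076, 0, 0]],
  ],
)

```text
time_s: 25.08
ee_pos: [443.1, -189.9, 114.6]
ee_rot: [-180.0, -0.0, 99.9]
force: [-0.1, 0.5, -2.4]
gripper_width: 21.8
```

Run:
```python
from h import *
for n in("scene",): cv2.imwrite(f"pics/{n}14.png",env.grab_frame(n)[:,:,::-1])
s=env.state();print(s['time_s'],s['ee_pos'],s['ee_rot'],s['force'],s['torque'])
cv2.imwrite('pics/d15.png',cv2.resize(cv2.imread('pics/scene14.png')[160:290,270:400],None,fx=5,fy=5,interpolation=cv2.INTER_CUBIC))
```

```text
25.1333 [ 443.37955792 -190.13365575  115.02455236] [1.79982309e+02 5.22276988e-03 9.98432313e+01] [ 0.6039108  -0.30513818 -2.89240264] [-0.05695201  0.03577255  0.03542729]
```

View pics/d15.png

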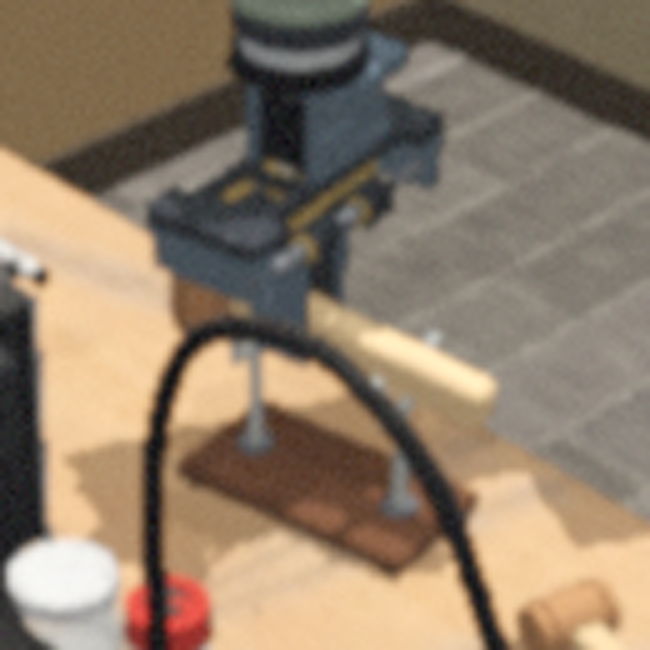

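Call:
jog_arm(
  deltas=[
    [[0, 0, 0.003, 0, 0], [0, 0, 0.005, 0, 0], [0, 0, 0.006, 0, 0], [0, 0, 0.007, 0, 0], [0, 0, 0.0075, 0, 0], [0, 0, 0.0085, 0, 0], [0, 0, 0.0095, 0, 0], [0, 0, 0.0105, 0, 0], [0, 0, 0.0115, 0, 0], [0, 0, 0.0122, 0, 0], [0, 0, 0.0128, 0, 0], [0, 0, 0.0134, 0, 0], [0, 0, 0.0138, 0, 0], [0, 0, 0.014, 0, 0], [0, 0, 0.014, 0, 0]],
  ],
  grip_force=8,
)

```text
time_s: 26.38
ee_pos: [443.4, -190.2, 100.9]
ee_rot: [180.0, -0.0, 99.8]
force: [0.6, -1.5, -0.7]
gripper_width: 22.0
```

Run:
```python
from h import *
for n in("scene",): cv2.imwrite(f"pics/{n}15.png",env.grab_frame(n)[:,:,::-1])
s=env.state();print(s['time_s'],s['ee_pos'],s['ee_rot'],s['force'],s['torque'])
cv2.imwrite('pics/d16.png',np.hstack([cv2.resize(cv2.imread(f'pics/scene{k}.png')[190:290,280:380],None,fx=4,fy=4,interpolation=cv2.INTER_CUBIC) for k in (15,0)]))
```

```text
26.4333 [ 443.29215462 -190.18572195  100.89430211] [ 1.79985743e+02 -6.35230412e-03  9.98191275e+01] [ 0.57331268 -0.7181448  -1.78254735] [-0.1258491  -0.02778385 -0.01340726]
```

View pics/d16.png

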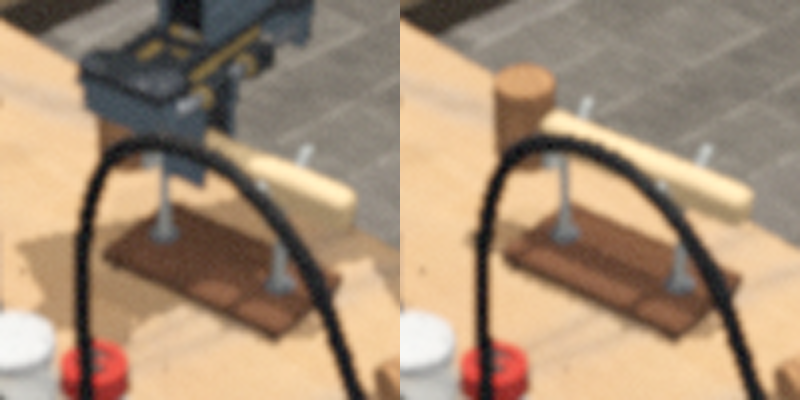

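Call:
jog_arm(
  deltas=[
    [[0, 0, 0.0003, 0, 0], [0, 0, 0.0006, 0, 0], [0, 0, 0.001, 0, 0], [0, 0, 0.0013, 0, 0], [0, 0, 0.0016, 0, 0], [0, 0, 0.0016, 0, 0]],
  ],
  grip_force=3,
)

```text
time_s: 26.93
ee_pos: [443.0, -190.2, 99.6]
ee_rot: [-180.0, -0.0, 99.8]
force: [-2.2, 0.5, 5.4]
gripper_width: 22.2
```

Run:
```python
from h import *
for n in("scene",): cv2.imwrite(f"pics/{n}16.png",env.grab_frame(n)[:,:,::-1])
s=env.state();print(s['time_s'],s['ee_pos'],s['ee_rot'],s['force'],s['torque'])
def sh(n,i,j,x,y,w,h):
    a=cv2.cvtColor(cv2.imread(f'pics/{n}{i}.png'),6)[y:y+h,x:x+w];b=cv2.cvtColor(cv2.imread(f'pics/{n}{j}.png'),6)
    b=b[y-6:y+h+6,x-6:x+w+6]
    a=cv2.resize(a,None,fx=8,fy=8,interpolation=2);b=cv2.resize(b,None,fx=8,fy=8,interpolation=2)
    m=cv2.matchTemplate(b,a,5);_,v,_,l=cv2.minMaxLoc(m);return (np.array(l)/8-6).round(2),round(v,3)
for k in(9,15,16): print(k,sh('scene',10,k,355,228,20,20))
```

```text
26.9833 [ 443.02784183 -190.16805219   99.5068096 ] [-1.79987150e+02 -4.63595392e-03  9.98363108e+01] [-1.84737447  0.23505813  4.41272084] [ 0.01454467  0.45064821 -0.03606038]
9 (array([-0.38,  0.25]), 0.995)
15 (array([-0.25,  0.12]), 0.993)
16 (array([0.12, 0.12]), 0.994)
```

Call:
jog_arm(
  deltas=[
    [[0, 0, 0, 0, 0.021], [0, 0, 0, 0, 0.0225], [0, 0, 0, 0, 0.024], [0, 0, 0, 0, 0.026], [0, 0, 0, 0, 0.03], [0, 0, 0, 0, 0.036], [0, 0, 0, 0, 0.042], [0, 0, 0, 0, 0.046], [0, 0, 0, 0, 0.046]],
  ],
)

```text
time_s: 27.73
ee_pos: [443.2, -190.2, 99.3]
ee_rot: [180.0, -0.0, 99.8]
force: [-0.4, -0.2, -0.8]
gripper_width: 45.8
```

Call:
jog_arm(
  deltas=[
    [[0, 0, -0.005, 0, 0.046], [0, 0, -0.015, 0, 0.046], [0, 0, -0.03, 0, 0.046], [0, 0, -0.05, 0, 0.046], [0, 0, -0.07, 0, 0.046], [0, 0, -0.09, 0, 0.046], [0, 0, -0.11, 0, 0.046], [0, 0, -0.13, 0, 0.046], [0, 0, -0.145, 0, 0.046], [0, 0, -0.15, 0, 0.046], [0, 0, -0.15, 0, 0.046]],
  ],
)

```text
time_s: 28.65
ee_pos: [443.8, -190.5, 250.8]
ee_rot: [179.8, 0.1, 99.8]
force: [-0.1, -0.3, -0.3]
gripper_width: 46.1
```

Run:
```python
from h import *
for n in("scene",): cv2.imwrite(f"pics/{n}17.png",env.grab_frame(n)[:,:,::-1])
s=env.state();print(s['time_s'],s['ee_pos'],s['ee_rot'],s['force'],s['gripper_width'])
cv2.imwrite('pics/d17.png',np.hstack([cv2.resize(cv2.imread(f'pics/scene{k}.png')[190:290,280:380],None,fx=4,fy=4,interpolation=cv2.INTER_CUBIC) for k in (17,0)]))
```

```text
28.7 [ 443.14966011 -190.19494851  249.45449237] [1.79965910e+02 1.74116398e-02 9.98301529e+01] [ 0.91179272  0.09955216 -1.2405397 ] 46.35461193454622
```

View pics/d17.png

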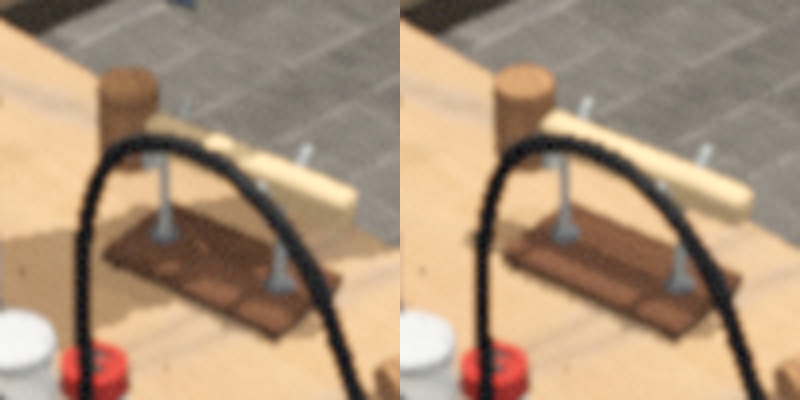

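Call:
jog_arm(
  deltas=[
    [[0.01, 0, 0, 0, 0.046], [0.03, 0, 0, 0, 0.046], [0.06, 0, 0, 0, 0.046], [0.09, 0, 0, 0, 0.046], [0.12, 0, 0, 0, 0.046], [0.15, 0, 0, 0, 0.046], [0.18, 0, 0, 0, 0.046], [0.21, 0, 0, 0, 0.046], [0.235, 0, 0, 0, 0.046], [0.247, 0, 0, 0, 0.046], [0.25, 0, 0, 0, 0.046], [0.25, 0, 0, 0, 0.046], [0.25, 0, 0, 0, 0.046]],
  ],
)

```text
time_s: 29.78
ee_pos: [400.1, 55.9, 248.7]
ee_rot: [-179.9, 0.0, 99.8]
force: [-0.4, -0.2, -0.1]
gripper_width: 46.1
```

Run:
```python
from h import *
for n in("scene","top"): cv2.imwrite(f"pics/{n}18.png",env.grab_frame(n)[:,:,::-1])
s=env.state();print(s['time_s'],s['ee_pos'])
a=cv2.imread('pics/scene18.png');b=cv2.imread('pics/top18.png')
r=lambda i:cv2.resize(i,(400,300));cv2.imwrite('pics/e1.png',np.hstack([r(a),r(b)]))
cv2.imwrite('pics/e2.png',np.hstack([cv2.resize(cv2.imread(f'pics/top{k}.png')[250:340,310:420],None,fx=3.6,fy=3.6,interpolation=2) for k in(18,0)]))
```

```text
29.8833 [400.47502201  55.4015405  249.00252094]
```

View pics/e1.png

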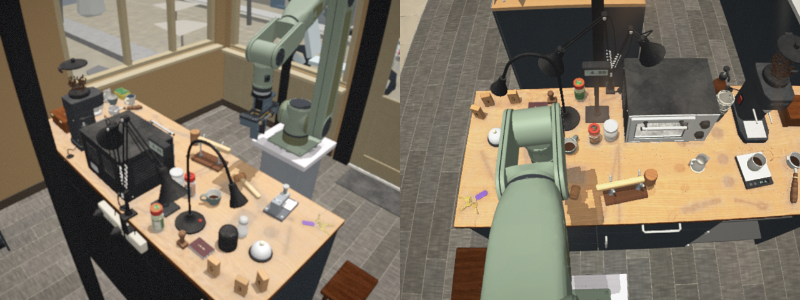

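View pics/e2.png

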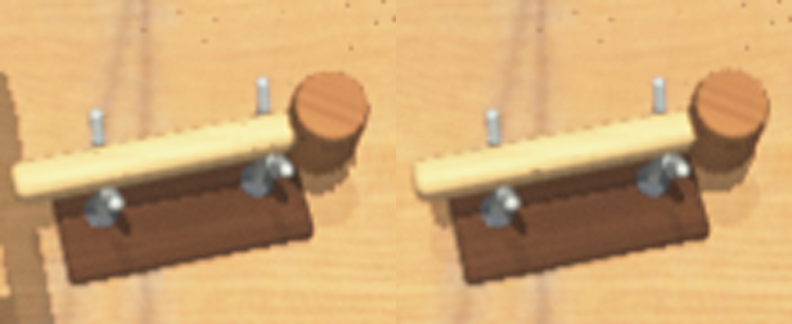

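```bash
python3 -c "
from workcell import env
print(env.job_done(), env.state()['time_s'])"
```

```text
the job is handed in; nothing more can be done
the job is handed in; nothing more can be done
```

The mallet struck the punch pin and hangs again on both hooks of its stand. I could not confirm directly that the pin went fully down, because I never saw a hole in the card and the pin was hidden under the head.

**Strikes:** It took three blows, each commanded at about 0.18–0.22 m/s.
- **First two:** the mallet slipped a few degrees in the grip. I estimated the pin stopped about 1 mm short of its stop, which is within my measuring error.
- **Third:** I hung the mallet back, gripped it closer to the head and struck again. Tilt measured in the image puts the pin at its stop, at a height of about 88 mm ± 1.
- **A check that disagreed:** the force while holding the pin down was about 6.5 N, slightly under the stated 7 N. My case for full travel rests on the measured height and on how the mallet slipped.

**Hanging:** The mallet was lowered slowly with a light grip, pressed down lightly (about 5 N) until seated, then released. The last pictures from both cameras show it level in both hooks. The head is outside the same hook, about 2 mm closer to it than at the start.

**Surroundings:** The cup and pitcher look undisturbed in those pictures. The arm blocked the top camera's view of the shaker and the punch. I ran no measured check on the bystanders, and the arm stayed well away from them. About 30 s of the 54 s were used.

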